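Slide a carved printing block home under the hand-rest bridge

ROBOT

A 6-joint arm with a two-finger parallel gripper is mounted at the origin on the work surface. World frame = base frame: x ahead of the robot, y to its left, z up, the work surface at z = 0. Lengths are in mm, angles in rad, forces in N, time in s.
With the tool pointing down it reaches from about 350 to 1000 mm from the base axis. Payload 7.1 kg.
Tool frame: the origin (TCP) lies midway between the tips of the shut fingers; the grasp point (between the pads) lies 19 mm behind it; z points along the fingers, y is the line along which they close (so a half turn about z gives the same grasp; the last joint's range is limited). The gripper opens to 85 mm and grips with 20 to 120 N. Pads are 22 mm wide; open, the fingers measure 114 mm over their backs; the gripper's body (76 mm by 85 mm) begins 54 mm behind the grasp point. The pads swing forward as they close: fully open they stand 13 mm farther back than shut.
Start: joints at [-1.193, 0.423, 1.63, -0, 1.089, -0.019], TCP at [241.559, -576.415, 231.319] pointing down, gripper open.
Joint ranges: [-3, 3], [-0.9, 2.11], [0.09, 2.58], [-1.31, 4.45], [0.11, 2.69], [-2.54, 2.54]. Speed limits (rad/s): [2.39, 2.39, 3.01, 3.14, 3.14, 3.14].

INTERFACE

Orientations are given as a unit quaternion [x, y, z, w].
In Python, from plant import * gives the robot as it stands.
- The arm moves only by the tool send_rows, never from a script. Its argument "targets" is a list of rows, each a list of 5 numbers: the gripper's target within -1 to 1 (shut at 1, half-way at 0, fully open at -1), then the shift along the world's x, y, z in units of 750 mm (1.0 is 750 mm), then the turn about the world's z in units of pi/2 rad (1.0 is pi/2 rad). A call has 1 to 5 rows; each row is the pose to reach, as a shift and turn from the pose commanded when the call began; what a row does not reach only later rows make up. A row lasts 1/10 s, in which the tool goes at most 50 mm and 8.59 degrees, less where a joint would pass 70% of its speed; a pose out of reach is approached as far as the arm can. A call with a number of a shift or a turn outside -1 to 1 is refused whole. A call with a gripper value outside its range is refused whole. The fingers move at their own pace and stop on an object; "newtons" is the grip in N (left out, the last holds). Time passes only in rows, so rows that repeat a pose let the fingers close. It gives the time, the measured TCP pose, the force, the opening and the grip force at its end, in the units of the state.
- observe(): the state, without advancing time (a new reading comes with each control period).
- read_camera(name): name is "side" or "top"; returns the picture (420x560x3 uint8, blue, green, red); there is no depth.
- calibration(name): a dict with "fx", "fy", "cx", "cy" (pixels), "dist" ([k1, k2, p1, p2, k3] as OpenCV has them; the pictures are not rectified), "world_to_cam" (4x4, takes a point from world to camera coordinates). Camera axes: x right, y up, looking along -z (the intrinsics and any distortion apply to the point x, -y, -z); pixel columns grow to the right and rows downward; lengths in mm; the calibration is good to about 2 mm. A picture is of the moment at which its call begins. calibration takes no time and is no camera call.
- job_done(): hands the job in; it is judged then, once.
The state is a dict: "time_s": time; "joint_pos": joint angles; "qd": joint speeds; "joint_torque": joint torques, N m; "position": TCP position; "eef_rot": TCP orientation; "wrist_force": force on the tool from outside, world axes, zero at the start; "ft_torque": the same for the moment, N m; "finger_gap": opening from 0.0 (shut) to 1.0 (fully open); "grip_force": force on a finger pad.
Only numpy, scipy, OpenCV 4.12 (cv2) and the standard library are available. Lean on these libraries where they do the work, as an engineer would, in place of code of your own. Each camera call takes 0.05 s, during which the arm holds its last target. There are 200 camera calls.

TASK

Make the carved printing block ready for touching up: push it across its board with the fingertips and slide it under the low hand-rest bridge until it is fully home in the board's corner, one long edge flush against the side fence and its leading end flush against the end stop beyond the bridge. Keep the block flat on the board all the way, never lifting or tipping it, and leave the bridge, the ink jar, the chisel, the baren and the brush where they are.

Things in the scene. Friction and masses are not known exactly. Their poses are not given: they have to be found in the camera images.
- board: Plywood board fixed on the bench, 18 mm thick (top at z = 18 mm), reaching x -160 to +160 and y -310 to +235 mm from its origin, which is on its underside. Two wooden strips stand 14 mm above its top: the side fence along its y, inner face at x = +85 mm, from y = -300 to +200 mm; the end stop along its x, inner face at y = +200 mm, from x = -48 to +107 mm.
- block: Dark carved wooden printing block, 110 mm (its x) by 220 (its y) by 24 thick, 0.3 to 0.5 kg, loose, flat on the board on the -y side of the bridge, long sides within 20 degrees of the board's y. Origin: centre of its underside, z up. Home, its origin is at board x = +30, y = +90 mm, and its tail end (board y = -20 mm) still sticks out in front of the bridge by 35 to 90 mm.
- bridge: Hand-rest bridge, loose, 0.35 kg: brown wooden plank 290 mm (its x) by 80 (its y) by 12 on two feet, standing on the board across the block's path and over the side fence. Origin at its centre, level with the feet's undersides. Free height below the plank 28 mm, top 40 mm above the board; feet 18 mm wide, 250 mm clear between them.
- corner (a point): The inner corner where side fence and end stop meet, at the board's top face (board x = +85, y = +200, z = +18 mm); the block's corner belongs here.
- bridge_near_end (a point): Middle of the end of the bridge's plank on the board's -x side (bridge x = -145 mm, 34 mm above its feet).
- bridge_far_end (a point): Middle of the end of the bridge's plank on the board's +x side (bridge x = +145 mm, 34 mm above its feet).
- ink_jar: Small ink jar, 44 mm across, 48 mm tall, standing on the board beyond the bridge, on the -x side, clear of the block's path. Origin at the centre of its underside. To be left alone.
- chisel: Wood-carving chisel lying on the bench beside the board's -y end, 195 mm long along its x, 28 mm thick handle. Origin on the bench below it, 70 mm from the handle's butt. To be left alone.
- baren: Round rubbing pad (baren), 120 mm across, 27 mm tall with its strap handle, lying on the bench. Origin at the centre of its underside. To be left alone.
- brush: Flat brush lying on the board outside the side fence (+x side), along the board's y, 160 mm long, 30 mm wide, 10 mm thick. To be left alone.
Things that resemble listed ones, but are neither listed nor needed, are in the scene too. Of the things shaped like the block, the wooden one is meant.

How it is judged (in metres and radians):
At the end, for the whole second after the job is handed in: The block lies flat and at rest on the board under the bridge, its centre within 4 mm of home along both the fence and the stop and square to the board within 0.03 rad; each end of the bridge is within 10 mm of where it stood (x of block in the frame of board between 0.026 and 0.034 m and y of block in the frame of board between 0.086 and 0.094 m and angle between the y axis of block and the y axis of board, either way round below 0.03 rad and angle between each of block, bridge's own z axis and vertical below 0.03 rad and z of block in the frame of board below 0.021 m and linear speed of block below 0.01 m/s and distance of each of bridge_near_end, bridge_far_end from where it was at the start of the episode below 0.01 m); the robot touches nothing.
It fails at once if the block is lifted: its origin more than 5 mm above the board's top (z of block in the frame of board above 0.023 m).
It fails at once if the block is tipped by more than 0.06 rad (angle between block's own z axis and vertical above 0.06 rad).
It fails at once if an end of the hand-rest bridge is shifted more than 10 mm (distance of any of bridge_near_end, bridge_far_end from where it was at the start of the episode above 0.01 m).
It fails at once if the ink jar, chisel, baren or brush is moved more than 15 mm (distance of any of ink_jar, chisel, baren, brush from where it was at the start of the episode above 0.015 m).
It also fails if it takes over 46 s, if anything falls off the work surface, if the arm or the gripper's body presses on something with over 40 N, if the wrist force passes 120 N, or if a joint passes its speed limit or range.

## Working session

There is one attempt and no reset: what is moved stays moved. The work goes in short steps, Python scripts to look and compute and a tool call to move; the robot and the scene stay as the last step left them, time stands still between calls to the robot, and variables do not carry over. Pictures are saved under pics/ and viewed, at most 10 in all, crops included, and the job is handed in when it is done.

Besides the shell and the picture viewer there is one more tool, called after ">>>" by a JSON object that holds its "method" and its "body", one argument or row to a line. send_rows: Moves the arm, as the interface text tells. Its arguments: {"type":"object","properties":{"targets":{"type":"array","items":{"type":"array","items":{"type":"number","minimum":-1,"maximum":1}}},"newtons":{"type":"number"}},"required":["targets"]}

```bash
mkdir -p pics; ls; python3 - <<'E'
from plant import *
import cv2
for n in("top","side"):
    cv2.imwrite(f"pics/{n}0.png",read_camera(n)); c=calibration(n); print(n,c)
print(observe())
E
```

```text
pics
top {'fx': 461.88388517167755, 'fy': 461.88388517167755, 'cx': 282.2620637407854, 'cy': 219.88563179540387, 'dist': array([-0.07724999,  0.        ,  0.        ,  0.        ,  0.        ]), 'world_to_cam': array([[ 4.14632342e-03, -9.99969968e-01, -6.54756302e-03,
         1.99593159e+00],
       [ 9.98527268e-01,  3.78597743e-03,  5.41198719e-02,
        -4.74516882e+02],
       [-5.40934577e-02, -6.76231871e-03,  9.98512979e-01,
        -1.39803600e+03],
       [ 0.00000000e+00,  0.00000000e+00,  0.00000000e+00,
         1.00000000e+00]])}
side {'fx': 483.13005751965767, 'fy': 483.13005751965767, 'cx': 288.78335487271937, 'cy': 203.76371546669262, 'dist': array([-0.05739,  0.     ,  0.     ,  0.     ,  0.     ]), 'world_to_cam': array([[-9.67502837e-01, -2.52823735e-01,  4.29180599e-03,
         4.76542973e+02],
       [ 1.81633996e-01, -6.83066158e-01,  7.07410570e-01,
        -1.31048364e+02],
       [-1.75918595e-01,  6.85201271e-01,  7.06789831e-01,
        -1.19121420e+03],
       [ 0.00000000e+00,  0.00000000e+00,  0.00000000e+00,
         1.00000000e+00]])}
{'time_s': 0.1, 'joint_pos': array([-1.19297251e+00,  4.23778434e-01,  1.63063853e+00, -4.30316462e-06,
        1.08861879e+00, -1.90099454e-02]), 'qd': array([ 3.70318979e-03,  1.06318786e-03, -2.64657521e-03,  9.58913176e-05,
        3.63405063e-04, -1.30923300e-03]), 'joint_torque': array([-1.66745402e-03, -5.58431053e+01, -2.82446873e+01,  6.50667334e-05,
        3.02493499e-03,  8.61476821e-06]), 'position': array([ 241.38900954, -575.94382873,  230.60488102]), 'eef_rot': array([ 9.80379415e-01,  1.97118449e-01, -1.30632754e-04, -7.09629032e-04]), 'wrist_force': array([-0.13414049,  0.27331965, -0.60175484]), 'ft_torque': array([-0.01147199,  0.01328668,  0.01381063]), 'grip_force': 0.0, 'finger_gap': 0.9976209023116904}
```

View pics/top0.png

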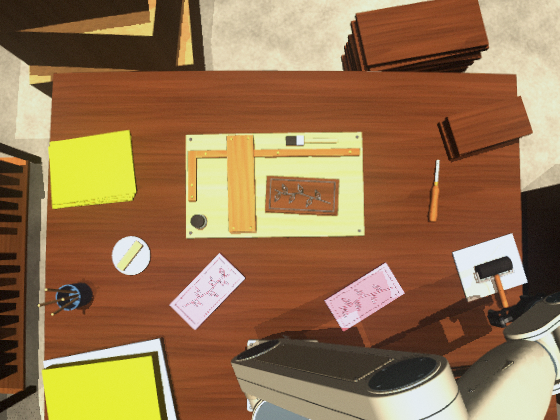

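View pics/side0.png

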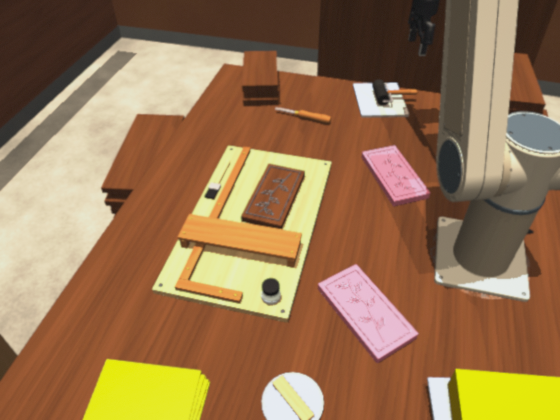

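Top view: the board spans about (186–364, 132–238). The fence runs along row 153, with the end stop at column 192. The bridge is at columns 228–254, the dark block at (302,195) and the jar at (198,222). The side view agrees: the block is right of the bridge, with stop and jar on the near side.

```bash
cat > h.py <<'E'
from plant import *
import cv2, numpy as np
def cast(n,px,z):
    c=calibration(n); K=np.array([[c["fx"],0,c["cx"]],[0,c["fy"],c["cy"]],[0,0,1]])
    u=cv2.undistortPoints(np.float64(px).reshape(-1,1,2),K,np.array(c["dist"])).reshape(-1,2)
    T=c["world_to_cam"]; R=T[:3,:3]; o=-R.T@T[:3,3]
    d=np.c_[u[:,0],-u[:,1],-np.ones(len(u))]@R
    return (o+d*((z-o[2])/d[:,2])[:,None])[:,:2]
def rect(n,mask,roi,z,close=0):
    x0,y0,x1,y1=roi; m=np.zeros_like(mask); m[y0:y1,x0:x1]=mask[y0:y1,x0:x1]
    if close: m=cv2.morphologyEx(m,cv2.MORPH_CLOSE,np.ones((close,close),np.uint8))
    m=cv2.morphologyEx(m,cv2.MORPH_OPEN,np.ones((3,3),np.uint8))
    cs,_=cv2.findContours(m,cv2.RETR_EXTERNAL,cv2.CHAIN_APPROX_NONE)
    c=max(cs,key=cv2.contourArea)
    p=cast(n,c.reshape(-1,2),z)
    (cx,cy),(w,h),a=cv2.minAreaRect(np.float32(p))
    b=cv2.boxPoints(((cx,cy),(w,h),a))
    if w>h: w,h,a=h,w,a-90   # h the long side; a = angle of long side from y
    a=(a+90)%180-90
    return np.round([cx,cy,w,h,a],1),np.round(b,1)
def masks(im):
    hsv=cv2.cvtColor(im,cv2.COLOR_BGR2HSV); H,S,V=cv2.split(hsv)
    board=((H>22)&(H<40)&(V>150)).astype(np.uint8)*255
    wood=((H>=5)&(H<=22)&(S>100)&(V>140)).astype(np.uint8)*255
    dark=((V<140)).astype(np.uint8)*255
    return hsv,board,wood,dark
E
python3 - <<'E'
from h import *
im=cv2.imread("pics/top0.png"); hsv,b,w,d=masks(im)
for p in [(302,178),(290,200),(240,190),(350,220),(300,153),(192,180),(198,222),(400,200)]: print(p,hsv[p[1],p[0]])
roi=(180,125,370,245)
print("board",rect("top",b,roi,18,41))
print("bridge",rect("top",w,(224,130,262,245),58))
print("block",rect("top",d,(258,165,345,225),42,5))
print("fence",rect("top",w,(262,146,364,160),32)); print("stop",rect("top",w,(184,163,200,206),32))
cv2.imwrite("pics/crop.png",cv2.resize(im[125:245,180:370],None,fx=4,fy=4,interpolation=cv2.INTER_CUBIC))
E
```

```text
(302, 178) [ 12 169 164]
(290, 200) [ 14 119 120]
(240, 190) [ 18 159 232]
(350, 220) [ 33  69 237]
(300, 153) [ 17 167 229]
(192, 180) [ 17 170 230]
(198, 222) [15 60 85]
(400, 200) [ 10 181 134]
board (array([583.6,  28.8, 321.2, 543.2,   1. ]), array([[ 418.4,  297.7],
       [ 427.6, -245.5],
       [ 748.8, -240. ],
       [ 739.5,  303.1]], dtype=float32))
bridge (array([579.7, 122.6, 110.8, 293.8, -89.6]), array([[432.4, 176.9],
       [433.2,  66.1],
       [727.1,  68.3],
       [726.2, 179.2]], dtype=float32))
block (array([562.6,  -6.4,  62.1, 103.9,   3.4]), array([[528.5,  43.6],
       [534.7, -60.1],
       [596.7, -56.4],
       [590.5,  47.3]], dtype=float32))
fence (array([679.4, -81.5,  25.3, 295.8,   1. ]), array([[ 664.1,   66.1],
       [ 669.4, -229.6],
       [ 694.7, -229.1],
       [ 689.4,   66.6]], dtype=float32))
stop (array([588. , 280.3,  21.5, 116.8, -89. ]), array([[529.4, 290. ],
       [529.8, 268.5],
       [646.6, 270.6],
       [646.2, 292.1]], dtype=float32))
```

View pics/crop.png

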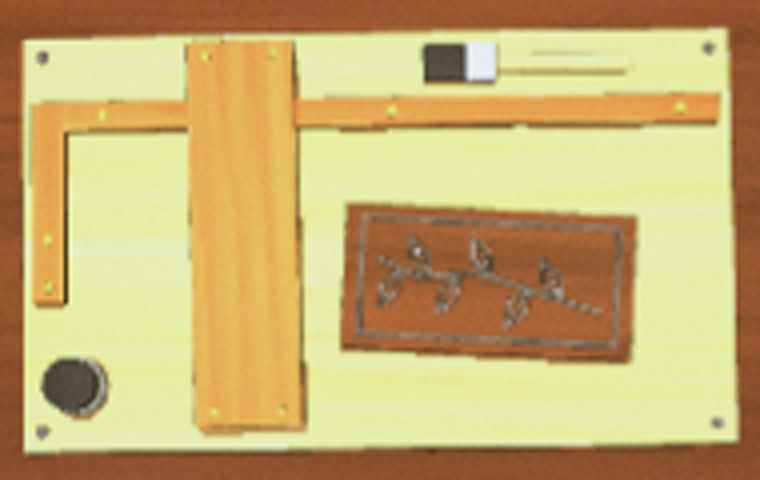

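The crop shows the block's outline in full (crop 341–637, 203–362), its head about 10 px short of the bridge. The first block mask caught only the carving, so I re-measure with "not board colour".

```bash
cat >> h.py <<'E'
O=np.array([583.0,66.3]); YAW=np.radians(1.0)
def loc(p): 
    c,s=np.cos(YAW),np.sin(YAW); q=np.float64(p)-O
    return np.round(q@np.array([[c,-s],[s,c]]),1)
E
python3 - <<'E'
from h import *
im=cv2.imread("pics/top0.png"); hsv,b,w,d=masks(im)
r,c=rect("top",255-b,(259,166,345,225),42,5); print("block",r,c,loc(c),loc(r[:2]))
r,c=rect("top",w,(224,162,262,245),58); print("bridge",r,c,loc(c))
ims=cv2.imread("pics/side0.png"); bs=masks(ims)[1]
r,c=rect("side",bs,(150,135,340,320),18,61); print("board side",r,c)
hs=masks(ims)[0]; m=((hs[...,2]<130)).astype(np.uint8)*255
r,c=rect("side",m,(240,160,310,230),42,5); print("block side",r,c)
r,c=rect("side",masks(ims)[2],(175,205,310,265),58); print("bridge side",r,c,loc(c))
E
```

```text
block [546.3 -54.3 112.5 218.6  -2.6] [[ 485.2 -161. ]
 [ 597.6 -166.1]
 [ 607.5   52.3]
 [ 495.1   57.4]] [[-101.8 -225.6]
 [  10.5 -232.6]
 [  24.3  -14.4]
 [ -88.    -7.4]] [ -38.8 -119.9]
bridge [539.5 125.2  82.9 213.1 -88. ] [[431.6 162.9]
 [434.4  80.1]
 [647.4  87.5]
 [644.5 170.3]] [[-149.7   99.2]
 [-148.3   16.4]
 [  64.8   20.1]
 [  63.3  102.9]]
board side [581.9  32.9 321.7 546.5   1.1] [[ 416.1  303.1]
 [ 426.1 -243.3]
 [ 747.7 -237.4]
 [ 737.7  309. ]]
block side [541.8 -36.4 108.9 224.2  -2.8] [[ 481.9 -145.8]
 [ 590.7 -151. ]
 [ 601.6   72.9]
 [ 492.8   78.2]]
bridge side [599.9 111.  134.8 341.3 -85.9] [[424.8 166.1]
 [434.4  31.6]
 [774.9  55.9]
 [765.3 190.4]] [[-156.4  102.5]
 [-149.2  -32.1]
 [ 191.7  -13.7]
 [ 184.4  120.9]]
```

Block centre is near (546, -54), yaw about -2.6°. The board is at +1°, so the block sits at board (-39, -120). Now a two-finger, open-hand push along +x to square it on the fence, starting with the approach.

>>> {"method": "send_rows", "body": {
  "targets": [
    [-1, 0.28, 0.69, 0, -0.241],
    [-1, 0.28, 0.69, 0, -0.241],
    [-1, 0.28, 0.69, 0, -0.241],
    [-1, 0.28, 0.69, 0, -0.241],
    [-1, 0.28, 0.69, 0, -0.241]
  ]
}}

```text
time_s: 0.6
position: [335.7, -342.8, 231.1]
eef_rot: [1.0, 0.009, -0.0, -0.0]
wrist_force: [1.1, 0.6, -0.2]
finger_gap: 1.0
grip_force: 0.0
```

>>> {"method": "send_rows", "body": {
  "targets": [
    [-1, 0.155, 0.38, 0, 0],
    [-1, 0.155, 0.38, 0, 0],
    [-1, 0.155, 0.38, 0, 0],
    [-1, 0.155, 0.38, 0, 0],
    [-1, 0.155, 0.38, 0, 0]
  ]
}}

```text
time_s: 1.1
position: [430.2, -111.3, 231.3]
eef_rot: [1.0, 0.009, 0.0, 0.0]
wrist_force: [0.8, -0.4, -0.0]
finger_gap: 1.001
grip_force: 0.0
```

```bash
python3 -c "
from h import *
print(observe())"
```

```text
{'time_s': 1.1, 'joint_pos': array([-2.79888304e-01,  1.54242575e-01,  2.01296941e+00, -1.84942384e-05,
        9.74302977e-01,  1.27284494e+00]), 'qd': array([ 1.12880978,  0.06870298, -0.08961192, -0.00224808,  0.00984667,
        1.11969945]), 'joint_torque': array([-6.88402668e+00, -3.78255272e+01, -2.32461619e+01,  3.54659697e-02,
        2.80880090e-01, -1.49927516e+00]), 'position': array([ 430.18831222, -111.27345782,  231.3361207 ]), 'eef_rot': array([9.99959168e-01, 9.03661284e-03, 3.50540925e-05, 1.84006132e-05]), 'wrist_force': array([ 0.76558236, -0.41347241, -0.0410099 ]), 'ft_torque': array([ 0.02463549, -0.05576119,  0.00908669]), 'grip_force': 0.0, 'finger_gap': 1.000683325728098}
```

>>> {"method": "send_rows", "body": {
  "targets": [
    [-1, 0.033, 0.075, -0.06, 0],
    [-1, 0.033, 0.075, -0.12, 0],
    [-1, 0.033, 0.075, -0.18, 0],
    [-1, 0.033, 0.075, -0.24, 0],
    [-1, 0.033, 0.075, -0.281, 0]
  ]
}}

```text
time_s: 1.6
position: [453.3, -56.3, 17.8]
eef_rot: [1.0, 0.01, -0.001, -0.0]
wrist_force: [0.1, 0.2, -0.4]
finger_gap: 0.996
grip_force: 0.0
```

```bash
python3 - <<'E'
from h import *
im=read_camera("side"); cv2.imwrite("pics/s1.png",cv2.resize(im[120:320,140:360],None,fx=3,fy=3,interpolation=cv2.INTER_CUBIC))
o=observe();print(o["position"],o["wrist_force"])
E
```

```text
[450.78688219 -56.14288517  14.03912009] [-1.00438201  0.68616588 -3.2485876 ]
```

View pics/s1.png

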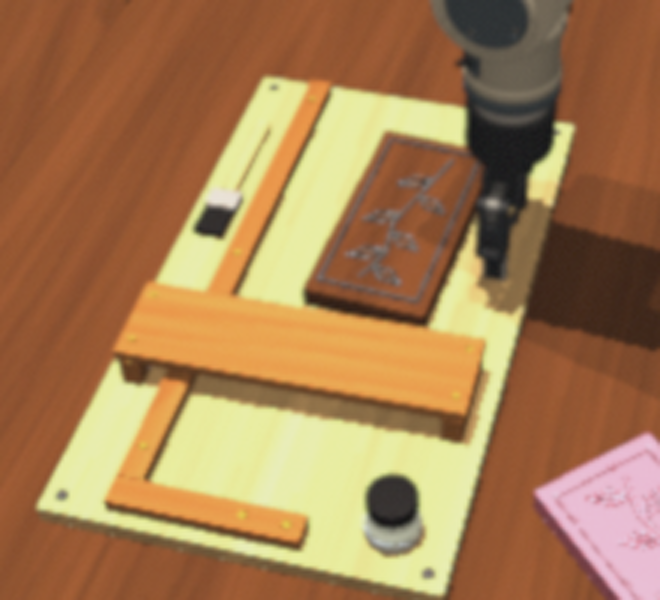

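The side crop shows the fingers beside the block's long side, clear of it and the board. Next, push.

>>> {"method": "send_rows", "body": {
  "targets": [
    [-1, 0.02, 0, 0, 0],
    [-1, 0.04, 0.001, 0, 0],
    [-1, 0.06, 0.001, 0, 0],
    [-1, 0.08, 0.001, 0, 0],
    [-1, 0.1, 0.002, 0, 0]
  ]
}}

```text
time_s: 2.15
position: [529.6, -55.6, 21.3]
eef_rot: [1.0, 0.009, -0.001, -0.0]
wrist_force: [-1.8, -0.3, -0.6]
finger_gap: 1.001
grip_force: 0.8
```

>>> {"method": "send_rows", "body": {
  "targets": [
    [-1, 0.006, 0, 0, 0],
    [-1, 0.012, 0, 0, 0],
    [-1, 0.018, 0, 0, 0]
  ]
}}

```text
time_s: 2.45
position: [542.0, -55.5, 20.8]
eef_rot: [1.0, 0.009, -0.001, -0.0]
wrist_force: [-4.1, -0.0, 2.1]
finger_gap: 0.999
grip_force: 2.0
```

>>> {"method": "send_rows", "body": {
  "targets": [
    [-1, 0.004, 0, 0, 0],
    [-1, 0.008, 0, 0, 0],
    [-1, 0.008, 0, 0, 0]
  ]
}}

```text
time_s: 2.75
position: [547.7, -55.4, 20.4]
eef_rot: [1.0, 0.009, -0.002, -0.0]
wrist_force: [-6.3, -0.4, 4.7]
finger_gap: 0.996
grip_force: 3.5
```

>>> {"method": "send_rows", "body": {
  "targets": [
    [-1, 0.003, 0, 0, 0],
    [-1, 0.006, 0, 0, 0],
    [-1, 0.006, 0, 0, 0]
  ]
}}

```text
time_s: 3.05
position: [547.7, -55.3, 19.7]
eef_rot: [1.0, 0.009, -0.006, -0.001]
wrist_force: [-18.7, -1.9, 13.2]
finger_gap: 1.004
grip_force: 9.4
```

Fence contact at TCP x ≈ 547.7 (force jumps to 19 N). Back off, rise, and turn for the tail push.

>>> {"method": "send_rows", "body": {
  "targets": [
    [-1, -0.025, 0, 0, 0],
    [-1, -0.04, -0.02, 0.05, 0.08],
    [0, -0.04, -0.08, 0.1, 0.17],
    [0, 0, -0.14, 0.12, 0.26],
    [0, 0.05, -0.2, 0.12, 0.35]
  ]
}}

```text
time_s: 3.55
position: [580.2, -191.2, 112.6]
eef_rot: [0.959, 0.283, 0.002, 0.002]
wrist_force: [1.2, 1.0, -0.5]
finger_gap: 0.519
grip_force: 0.0
```

>>> {"method": "send_rows", "body": {
  "targets": [
    [0, 0.04, 0, 0, 0.65],
    [0, 0.04, 0, 0, 0.65],
    [0, 0.04, 0, 0, 0.65],
    [0, 0.04, 0, 0, 0.65],
    [0, 0.04, 0, 0, 0.65]
  ]
}}

```text
time_s: 4.05
position: [609.2, -189.4, 109.4]
eef_rot: [0.789, 0.615, 0.001, 0.001]
wrist_force: [-0.7, -0.4, -0.6]
finger_gap: 0.497
grip_force: 0.0
```

```bash
python3 - <<'E'
from h import *
o=observe();print(o["position"],o["eef_rot"],o["finger_gap"])
im=read_camera("top"); cv2.imwrite("pics/t2.png",cv2.resize(im[105:265,170:390],None,fx=3,fy=3,interpolation=cv2.INTER_CUBIC))
b=masks(im)[1]
E
```

```text
[ 609.18762304 -189.4140631   109.40664838] [7.88751283e-01 6.14711749e-01 5.47667963e-04 7.60498631e-04] 0.4974106269531879
```

View pics/t2.png

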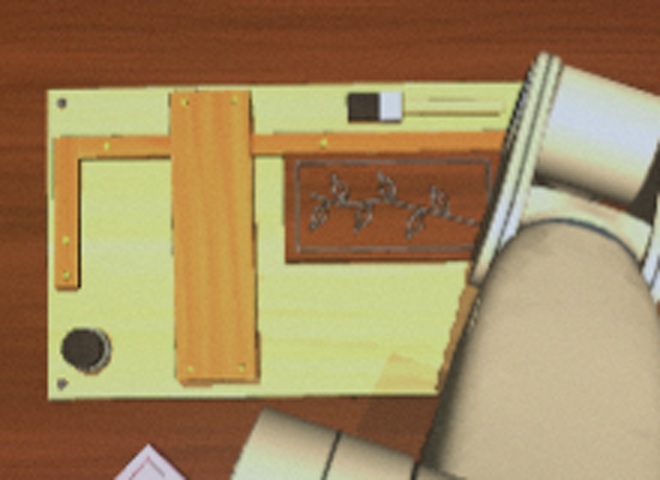

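Top crop: the block's upper long edge lies along the fence (row 152) and its head is at crop column 286 (px 265). Move behind the tail and descend.

>>> {"method": "send_rows", "body": {
  "targets": [
    [0, 0.011, -0.025, 0, 0.168],
    [0, 0.011, -0.025, 0, 0.168],
    [0, 0.011, -0.025, -0.05, 0.168],
    [0, 0.011, -0.025, -0.1, 0.168],
    [0, 0.011, -0.025, -0.118, 0.168]
  ]
}}

```text
time_s: 4.6
position: [614.9, -207.3, 17.6]
eef_rot: [0.704, 0.71, -0.001, -0.002]
wrist_force: [-0.6, 0.7, -1.0]
finger_gap: 0.496
grip_force: 0.0
```

```bash
python3 - <<'E'
from h import *
im=read_camera("side"); cv2.imwrite("pics/s3.png",cv2.resize(im[120:320,140:360],None,fx=3,fy=3,interpolation=cv2.INTER_CUBIC))
o=observe();print(o["position"],o["eef_rot"],o["wrist_force"])
E
```

```text
[ 614.83032342 -207.24028533   17.0033826 ] [ 0.70393524  0.71026089 -0.00089097 -0.00196536] [-0.29230754 -0.3737764  -0.58019589]
```

View pics/s3.png

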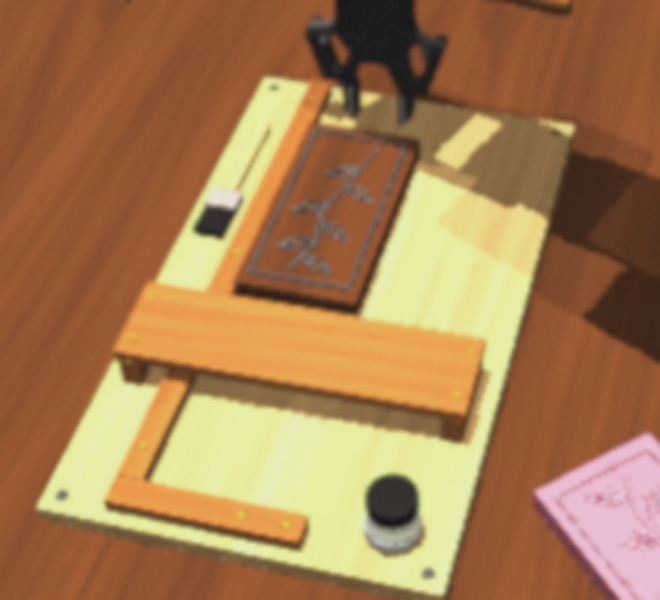

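Side crop: two fingertips stand centred behind the tail, with the block flush on the fence. Push along +y.

>>> {"method": "send_rows", "body": {
  "targets": [
    [0, 0, 0.02, 0.003, 0],
    [0, 0, 0.04, 0.003, 0],
    [0, 0, 0.06, 0.003, 0],
    [0, 0, 0.08, 0.003, 0],
    [0, -0.001, 0.1, 0.003, 0]
  ]
}}

```text
time_s: 5.15
position: [616.8, -131.8, 24.5]
eef_rot: [0.703, 0.711, 0.0, 0.001]
wrist_force: [-0.1, -4.9, 3.7]
finger_gap: 0.495
grip_force: 2.2
```

>>> {"method": "send_rows", "body": {
  "targets": [
    [0, 0, 0.018, 0, 0],
    [0, 0, 0.036, 0, 0],
    [0, 0, 0.054, 0, 0],
    [0, 0, 0.072, 0, 0],
    [0, -0.001, 0.09, 0, 0]
  ]
}}

```text
time_s: 5.65
position: [615.0, -64.3, 23.0]
eef_rot: [0.703, 0.711, -0.0, -0.0]
wrist_force: [-0.9, -4.2, 3.6]
finger_gap: 0.496
grip_force: 2.4
```

```bash
python3 - <<'E'
from h import *
im=read_camera("side"); cv2.imwrite("pics/s4.png",cv2.resize(im[120:320,140:360],None,fx=3,fy=3,interpolation=cv2.INTER_CUBIC))
o=observe();print(o["position"],o["eef_rot"],o["wrist_force"])
E
```

```text
[614.6237482  -62.31649938  22.81153496] [ 7.03018679e-01  7.11171086e-01  6.27464742e-05 -6.47649002e-04] [-0.02920589  2.38125936  0.03276653]
```

View pics/s4.png

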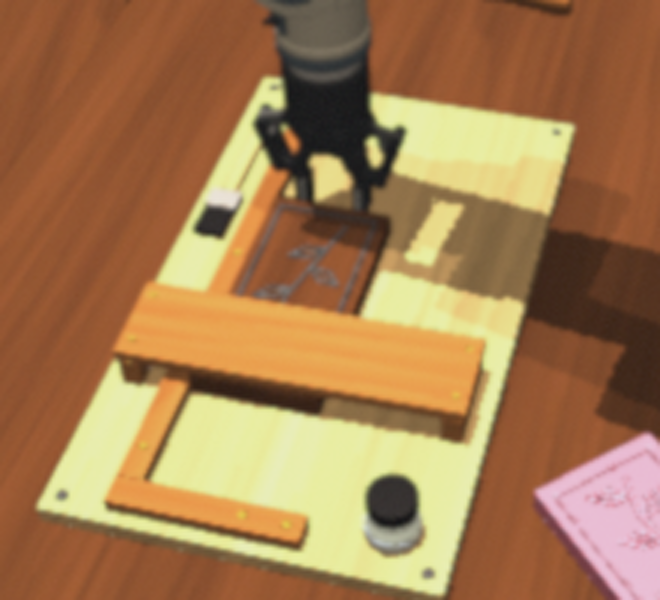

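The block is sliding under the bridge along the fence and the bridge has not moved. Continue.

>>> {"method": "send_rows", "body": {
  "targets": [
    [0, 0, 0.018, 0, 0],
    [0, 0, 0.036, 0, 0],
    [0, 0, 0.054, 0, 0],
    [0, 0, 0.072, 0, 0],
    [0, -0.001, 0.09, 0, 0]
  ]
}}

```text
time_s: 6.2
position: [614.0, 3.5, 22.8]
eef_rot: [0.703, 0.711, -0.0, -0.0]
wrist_force: [-0.2, -0.8, -2.4]
finger_gap: 0.501
grip_force: 0.8
```

>>> {"method": "send_rows", "body": {
  "targets": [
    [0, 0, 0.008, 0, 0],
    [0, 0, 0.016, 0, 0],
    [0, 0, 0.022, 0, 0],
    [0, 0, 0.028, 0, 0],
    [0, 0, 0.034, 0, 0]
  ]
}}

```text
time_s: 6.7
position: [614.2, 27.7, 23.0]
eef_rot: [0.703, 0.711, -0.0, -0.0]
wrist_force: [-0.9, -2.3, -0.9]
finger_gap: 0.498
grip_force: 1.0
```

>>> {"method": "send_rows", "body": {
  "targets": [
    [0, 0, 0.005, 0, 0],
    [0, 0, 0.01, 0, 0],
    [0, 0, 0.014, 0, 0],
    [0, 0, 0.014, 0, 0]
  ]
}}

```text
time_s: 7.1
position: [614.1, 35.9, 23.0]
eef_rot: [0.702, 0.712, -0.001, 0.001]
wrist_force: [-1.2, -15.1, -0.1]
finger_gap: 0.504
grip_force: 7.6
```

>>> {"method": "send_rows", "body": {
  "targets": [
    [0, 0, 0.004, 0, 0],
    [0, 0, 0.007, 0, 0],
    [0, 0, 0.007, 0, 0]
  ]
}}

```text
time_s: 7.4
position: [614.1, 36.2, 23.1]
eef_rot: [0.702, 0.712, -0.003, 0.003]
wrist_force: [-1.2, -42.7, 1.5]
finger_gap: 0.503
grip_force: 21.1
```

The end stop was reached at TCP y ≈ 36 as predicted; force rises with no travel. Retreat and check.

>>> {"method": "send_rows", "body": {
  "targets": [
    [0, 0, -0.02, 0, 0],
    [0, 0, -0.06, 0, 0],
    [0, 0, -0.1, 0.06, 0],
    [0, 0, -0.14, 0.12, 0],
    [0, 0, -0.2, 0.18, 0]
  ]
}}

```text
time_s: 7.9
position: [614.9, -91.9, 144.4]
eef_rot: [0.703, 0.711, 0.001, 0.0]
wrist_force: [0.1, 0.4, -1.2]
finger_gap: 0.498
grip_force: 0.0
```

>>> {"method": "send_rows", "body": {
  "targets": [
    [0, -0.06, -0.06, 0, 0],
    [0, -0.12, -0.12, 0, 0],
    [0, -0.18, -0.18, 0, 0],
    [0, -0.22, -0.22, 0, 0],
    [0, -0.22, -0.26, 0, 0]
  ]
}}

```text
time_s: 8.4
position: [450.4, -278.6, 142.6]
eef_rot: [0.703, 0.711, 0.0, -0.001]
wrist_force: [0.5, -0.9, 0.1]
finger_gap: 0.5
grip_force: 0.0
```

```bash
python3 - <<'E'
from h import *
o=observe();print(o["position"],o["time_s"])
a=cv2.imread("pics/top0.png"); im=read_camera("top"); s=read_camera("side")
c=cv2.resize(im[120:250,175:335],None,fx=4,fy=4,interpolation=cv2.INTER_CUBIC)
e=cv2.resize(s[195:320,150:320],None,fx=4,fy=4,interpolation=cv2.INTER_CUBIC)
cv2.imwrite("pics/t5.png",c);cv2.imwrite("pics/s5.png",e)
for n,x in(("before",a),("after",im)):
    print(n,rect("top",masks(x)[2],(224,200,262,245),58)[1])
E
```

```text
[ 450.36471751 -278.58697037  142.60477435] 8.4
before [[432.4 163.9]
 [433.3  80.9]
 [531.5  81.9]
 [530.6 165. ]]
after [[432.4 163.9]
 [433.3  80.9]
 [531.5  81.9]
 [530.6 165. ]]
```

View pics/t5.png

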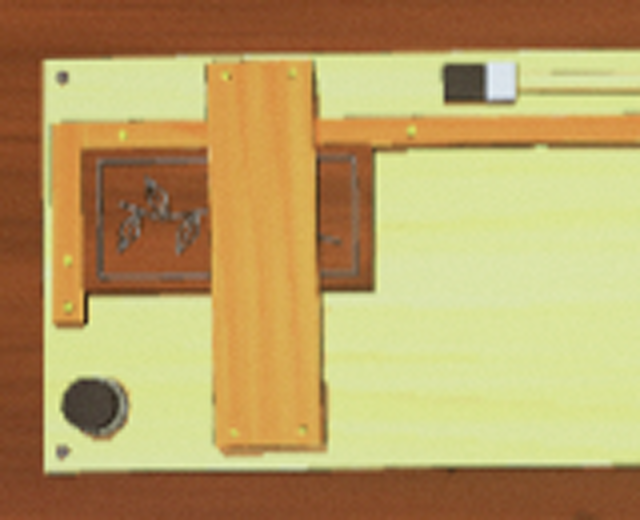

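View pics/s5.png

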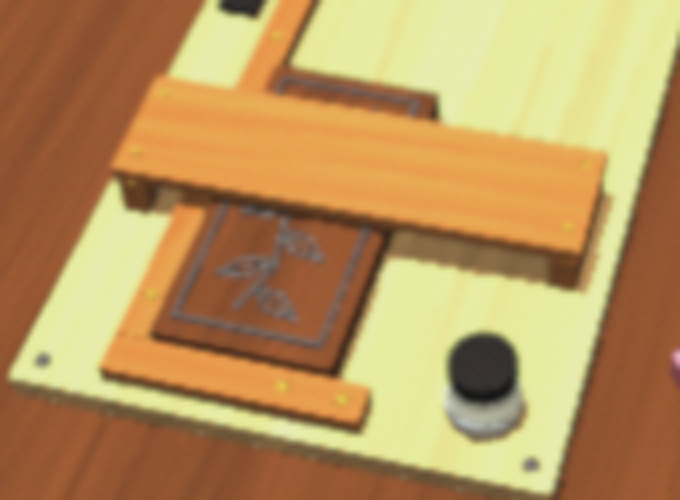

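Both crops show the block tight against the fence and the stop with no gap. The tail sticks out in front of the bridge, and the bridge reads the same as before. Handing in.

```bash
python3 -c "
from plant import *
print(job_done())"
```

```text
the job is handed in; nothing more can be done
None
```

The block was pushed flat into the corner, flush to the fence and end stop as far as the pictures show, with no measured bridge movement; I handed the job in at about 8.5 s, and no verdict was returned.

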